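Index the jar turntable to the lid press and lock it

ROBOT

A 6-joint arm with a two-finger parallel gripper is mounted at the origin on the work surface. World frame = base frame: x ahead of the robot, y to its left, z up, the work surface at z = 0. Lengths are in m, angles in rad, forces in N, time in s.
With the tool pointing down it reaches from about 0.35 to 0.975 m from the base axis. Payload 4.9 kg.
Tool frame: the origin (TCP) lies at the very end of the fingers, on their centre line; the grasp point (between the pads) lies 19 mm behind it; z points along the fingers, y is the line along which they close (so a half turn about z gives the same grasp; the last joint's range is limited). The gripper opens to 85 mm and grips with 20 to 120 N. Pads are 22 mm wide; open, the fingers measure 114 mm over their backs; the gripper's body (76 mm by 85 mm) begins 54 mm behind the grasp point. The pads swing forward as they close: fully open they stand 13 mm farther back than shut.
Start: joints at [1.067, 0.053, 1.613, -0, 1.476, -0.119], TCP at [0.235, 0.579, 0.231] pointing down, gripper open.
Joint ranges: [-3.01, 3.01], [-1.01, 2.22], [0.06, 2.58], [-1.02, 4.17], [0.09, 2.62], [-3.14, 3.14]. Speed limits (rad/s): [2.57, 2.57, 3.14, 3.14, 3.14, 3.14].

INTERFACE

Orientations are given as a rotation vector (axis times angle).
In Python, from station import get_obs, get_image, get_calibration, finish_job gives the robot as it stands.
- The arm moves only by the tool servo_tool, never from a script. Its argument "increments" is a list of rows, each a list of 5 numbers: the opening, from 0 (shut) to 1 (fully open), then the shift along the tool's x, y, z in mm, then the turn about the tool's z in degrees. In form: [[jaw, tx, ty, tz, spin], ...]. A call has 1 to 12 rows; each row shifts and turns the commanded pose from where the row before left it, along the tool's axes as they then stand; what a row does not reach is not made up. A row lasts 1/8 s, in which the tool goes at most 62.5 mm and 10.7 degrees, less where a joint would pass 70% of its speed; a pose out of reach is approached as far as the arm can. A call is refused whole if a number of a shift passes 62.5 or a number of a turn 10.7, either way. A call with a gripper value outside its range is refused whole. The fingers move at their own pace and stop on an object; "force" is the grip in N (left out, the last holds). Time passes only in rows, so rows that do not move let the fingers close. It gives the time, the measured TCP pose, the force, the opening and the grip force at its end, in the units of the state.
- get_obs(): the state, without advancing time (a new reading comes with each control period).
- get_image(name): name is "scene" or "top" or "wrist"; returns the picture (480x640x3 uint8, red, green, blue); there is no depth.
- get_calibration(name): a dict with "fx", "fy", "cx", "cy" (pixels), "dist_coeffs" ([k1, k2, p1, p2, k3] as OpenCV has them; the pictures are not rectified), "R" (3x3) and "t" (3): a world point X has camera coordinates R X + t; the wrist camera has in their place "mount" (4x4, takes a point from camera to tool coordinates, whose origin is the TCP and whose axes are the flange's). Camera axes: x right, y down, z forward; pixel columns grow to the right and rows downward; lengths in m; the calibration is good to about 2 mm. A picture is of the moment at which its call begins: read the wrist's pose just before it. get_calibration takes no time and is no camera call.
- finish_job(): hands the job in; it is judged then, once.
The state is a dict: "t": time; "q": joint angles; "dq": joint speeds; "effort": joint torques, N m; "tool_pos": TCP position; "tool_rot": TCP orientation; "contact_force": force on the tool from outside, world axes, zero at the start; "wrist_torque": the same for the moment, N m; "opening": finger opening in m; "grip_force": force on a finger pad.
Only numpy, scipy, OpenCV 4.12 (cv2) and the standard library are available. Lean on these libraries where they do the work, as an engineer would, in place of code of your own. Each camera call takes 0.05 s, during which the arm holds its last target. There are 200 camera calls.

TASK

Turn the jar turntable by its red star wheel to the next position, whichever way brings the blue-lidded jar squarely under the lid press, so that it clicks in there. Then lock the table by turning the yellow T-handle clockwise as far as it goes. Leave the jars untouched in their nests and do not disturb the other things on the bench.

Things in the scene. Friction and masses are not known exactly. Their poses are not given: they have to be found in the camera images.
- press: the lid press, bolted down: grey base 470 x 510 mm. Origin on the bench at the turntable's axis; x points to the black column (70 x 70 mm, 338 mm high, centred at x = 252 mm) with its white head box (x = 100 to 240 mm, 76 mm wide, 255 to 335 mm up). Blue lock tower (56 x 56 mm, 108 mm high) at y = -232 mm; blue bracket with the detent's spring roller at y = +226 mm
- press_axis (a point): centre of the underside of the round steel press foot (66 mm across), 172 mm above the bench and 125 mm from the turntable's axis; a jar belongs centred below it
- turntable (a joint): turntable angle in rad, 0 at the start, positive counter-clockwise from above; six detents 60 degrees (1.047 rad) apart; a spring roller pulls it in over the last 0.1 rad, about 0.6 N m turns it out. Aluminium disc 330 mm across, top 48 mm above the bench, six nests (four brass pins each, 22 mm high) at 125 mm radius
- arm0 (a point): grip point on an arm of the red three-armed star wheel on the turntable's hub: 68 mm from the axis, 186 mm above the bench. Each arm is a straight bar from the hub (52 mm across, top at 200 mm) out to 88 mm radius, 18 mm wide, 24 mm high (174 to 198 mm above the bench). At the start this arm points away from the press column
- arm1 (a point): the same point on the second arm, 120 degrees clockwise of arm0 seen from above
- arm2 (a point): the same point on the third arm, 120 degrees counter-clockwise of arm0 seen from above
- lock (a joint): angle of the yellow T-handle in rad: 0 to 0.2 free, 1.35 fully locked at its stop; grows clockwise seen from above. It drives a pin into a notch of the turntable, which fits only when the table stands in a detent.
- lock_grip (a point): centre of the yellow T-handle's bar on top of the blue lock tower, 143 mm above the bench. The bar is 66 mm long along this point's x axis, 18 mm wide, 30 mm high (128 to 158 mm above the bench) and turns about the vertical through this point.
- jar_blue: white jar with a blue lid, 70 mm across, 100 mm high, standing loose in a turntable nest next to the press, on one side or the other; origin at the centre of its underside
- jar_second: the same jar with a silver lid, in the nest on the press's other side; origin at the centre of its underside
- jar_pressed: the same jar with a silver lid, already pressed, at the start in the nest under the press foot; origin at the centre of its underside
- spare_jar: a silver-lidded jar, 70 mm across and 100 mm high, loose on the bench to the left; a bystander
- lid_stack: a stack of silver lids, 68 mm across and 45 mm high, on the bench to the left; a bystander
- spatula: a blue-handled spatula 200 mm long lying on the bench to the right; a bystander

How it is judged:
By the outcome, as a careful person would: the job done as asked, in the order asked, and still so for the second after the job is handed in, with the robot touching nothing.
It also fails if it takes over 51 s, if anything falls off the work surface, if the arm or the gripper's body presses on something with over 40 N, if the wrist force passes 120 N, or if a joint passes its speed limit or range.

## Working session

There is one attempt and no reset: what is moved stays moved. The work goes in short steps, Python scripts to look and compute and a tool call to move; the robot and the scene stay as the last step left them, time stands still between calls to the robot, and variables do not carry over. Pictures are saved under pics/ and viewed, at most 10 in all, crops included, and the job is handed in when it is done.

Besides the shell and the picture viewer there is one more tool, called after "Emit:" as a command line: name --pt "numbers of a row" for each row, then --argument value for the rest. servo_tool: Moves the arm, as the interface text tells. Its arguments: {"type":"object","properties":{"increments":{"type":"array"},"force":{"type":"number"}},"required":["increments"]}

```bash
mkdir -p pics; cat > h.py <<'E'
import numpy as np, cv2
from station import *
def save(n,f): 
    im=get_image(n); cv2.imwrite(f'pics/{f}.png',im[:,:,::-1]); return im
def ray(c,px):
    K=np.array([[c['fx'],0,c['cx']],[0,c['fy'],c['cy']],[0,0,1]])
    u=cv2.undistortPoints(np.array(px,float).reshape(-1,1,2),K,np.array(c['dist_coeffs'])).reshape(-1,2)
    d=np.c_[u,np.ones(len(u))]
    R=np.array(c['R']);t=np.array(c['t']); return -R.T@t, d@R
def onz(c,px,z):
    o,d=ray(c,px); return o+d*((z-o[2])/d[:,2])[:,None]
def proj(c,X):
    K=np.array([[c['fx'],0,c['cx']],[0,c['fy'],c['cy']],[0,0,1]])
    return cv2.projectPoints(np.array(X,float).reshape(-1,3),cv2.Rodrigues(np.array(c['R']))[0],np.array(c['t']),K,np.array(c['dist_coeffs']))[0].reshape(-1,2)
def blobs(im,lo,hi,amin=60):
    h=cv2.cvtColor(im,cv2.COLOR_RGB2HSV); m=cv2.inRange(h,lo,hi)
    n,l,s,ce=cv2.connectedComponentsWithStats(m)
    return m,l,[(i,s[i].tolist(),ce[i].round(1).tolist()) for i in range(1,n) if s[i][4]>amin]
E
python3 - <<'E'
from h import *
o=get_obs();print(o['t'],o['tool_pos'],o['tool_rot'])
for n in('scene','top'):
    im=save(n,n+'0');c=get_calibration(n);print(n,-np.array(c['R']).T@c['t'],c['fx'])
    for k,lo,hi in(('red',(0,130,80),(8,255,255)),('yel',(20,120,100),(35,255,255)),('blue',(100,120,60),(125,255,255))):
        print(k,blobs(im,lo,hi)[2])
E
```

```text
0.0 [0.23429296 0.57876431 0.23006123] [-6.00576749e-01 -3.08298645e+00  3.04988557e-03]
scene [0.97326844 0.57650009 1.37744741] 588.109558103926
red [(5, [298, 195, 65, 54, 804], [332.3, 216.2])]
yel [(1, [265, 154, 24, 15, 139], [276.4, 161.3])]
blue [(1, [241, 128, 32, 16, 165], [256.7, 135.4]), (2, [272, 171, 20, 13, 92], [281.3, 177.5]), (6, [376, 300, 25, 22, 269], [388.4, 310.8])]
top [0.31655105 0.00916692 1.51134207] 609.0771731461463
red [(1, [293, 223, 71, 63, 975], [328.6, 246.1])]
yel [(5, [429, 231, 7, 29, 198], [432.0, 245.1]), (7, [255, 253, 8, 14, 77], [258.7, 259.5])]
blue [(1, [362, 208, 27, 26, 522], [375.5, 220.8]), (2, [417, 238, 8, 23, 121], [420.1, 248.5]), (3, [436, 238, 5, 22, 77], [438.3, 249.4]), (4, [231, 247, 12, 24, 267], [236.7, 258.8]), (5, [503, 256, 8, 40, 249], [506.8, 275.9])]
```

View pics/top0.png

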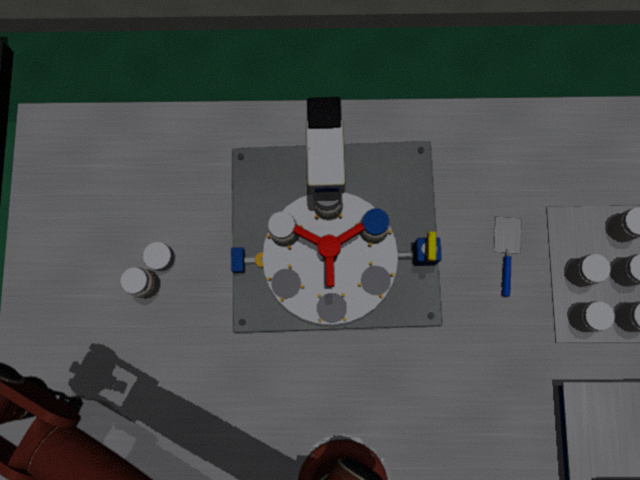

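View pics/scene0.png

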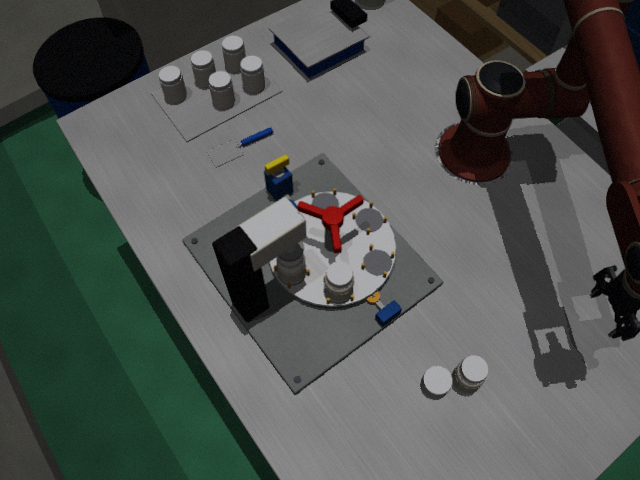

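The top view shows the star hub near (329,245), with arm0 pointing down the image towards the robot. The blue lid is at (375,221), right of the press, so the table must turn counter-clockwise (+60°). The yellow bar is at (432,245). The scene view agrees with this.

```bash
cat > m.py <<'E'
from h import *
from scipy.spatial.transform import Rotation as Ro
def measure(tag):
    res={}
    for n in('top','scene'):
        im=save(n,n+tag);c=get_calibration(n)
        m,l,b=blobs(im,(0,130,80),(8,255,255)); 
        i=max(b,key=lambda b:b[1][4])[0]; M=(l==i).astype(np.uint8)
        D=cv2.distanceTransform(cv2.resize(M,None,fx=4,fy=4,interpolation=cv2.INTER_LINEAR),cv2.DIST_L2,5)
        ys,xs=np.where(D>D.max()-1.0); hub=np.array([xs.mean(),ys.mean()])/4-.375
        H=onz(c,hub,.2)[0]; print(n,'hub',hub.round(1),H.round(4))
        ys,xs=np.nonzero(M); P=onz(c,np.c_[xs,ys],.198)-H
        r=np.hypot(P[:,0],P[:,1]); a=np.arctan2(P[:,1],P[:,0]); k=(r>.04)&(r<.088)
        ph=np.angle(np.sum(np.exp(3j*a[k]))); print(' star arms deg',[(round(np.degrees(ph/3)+120*j,1)) for j in range(3)])
        m,l,b=blobs(im,(20,120,100),(35,255,255)); 
        for i,s,ce in b:
            if s[4]>120:
                ys,xs=np.nonzero(l==i); P=onz(c,np.c_[xs,ys],.158)
                (cx,cy),wh,_=cv2.minAreaRect((P[:,:2]*1000).astype(np.float32)); u=np.linalg.svd(P[:,:2]-P[:,:2].mean(0))[2][0]
                print(' yellow',P.mean(0).round(4),(cx,cy),wh,'dir deg',np.degrees(np.arctan2(u[1],u[0])).round(1))
        m,l,b=blobs(im,(100,120,60),(125,255,255))
        for i,s,ce in b: print(' blue',s[4],ce,onz(c,ce,.148)[0].round(4))
E
python3 - <<'E'
from m import *
measure('1')
c=get_calibration('top')
print(onz(c,[[240,156],[421,150],[431,315],[242,322]],.0).round(3))
o=get_obs();print(Ro.from_rotvec(o['tool_rot']).as_matrix().round(3))
E
```

```text
top hub [326.2 247.7] [0.5353 0.0328 0.2   ]
 star arms deg [np.float64(-58.5), np.float64(61.5), np.float64(181.5)]
 yellow [ 0.5463 -0.2042  0.158 ] (546.4766845703125, -204.29330444335938) (13.493112564086914, 64.05382537841797) dir deg 178.0
 blue 521 [375.5, 220.9] [ 0.605  -0.0791  0.148 ]
 blue 120 [420.2, 248.6] [ 0.54   -0.1789  0.148 ]
 blue 78 [438.3, 249.4] [ 0.5379 -0.2197  0.148 ]
 blue 264 [236.9, 258.7] [0.5203 0.2365 0.148 ]
 blue 247 [506.9, 276.1] [ 0.476  -0.3706  0.148 ]
scene hub [333.  215.2] [0.5406 0.0283 0.2   ]
 star arms deg [np.float64(-58.7), np.float64(61.3), np.float64(181.3)]
 yellow [ 0.5478 -0.2041  0.158 ] (548.1860961914062, -204.17335510253906) (16.40761947631836, 64.65729522705078) dir deg -3.2
 blue 164 [256.7, 135.4] [ 0.5401 -0.3117  0.148 ]
 blue 95 [281.2, 177.6] [ 0.5624 -0.1612  0.148 ]
 blue 267 [388.4, 310.9] [0.5676 0.2762 0.148 ]
[[ 0.811  0.258  0.   ]
 [ 0.822 -0.209  0.   ]
 [ 0.398 -0.221  0.   ]
 [ 0.384  0.245  0.   ]]
[[-0.927  0.375 -0.001]
 [ 0.375  0.927 -0.001]
 [ 0.    -0.001 -1.   ]]
```

Emit:
servo_tool --pt "1 0 0 -12 -7.8" --pt "1 0 0 -12 -7.8" --pt "1 0 0 -12 -7.8" --pt "1 -28 -55 0 0" --pt "1 -28 -62 0 0" --pt "1 -28 -62 0 0" --pt "1 -28 -62 0 0" --pt "1 -28 -62 0 0" --pt "1 -28 -62 0 0" --pt "1 -28 -62 0 0" --pt "1 -28 -62 0 0" --pt "1 0 -60 0 0"

```text
t: 1.7
tool_pos: [0.4554, 0.0685, 0.2671]
tool_rot: [0.037, -3.141, 0.0]
contact_force: [0.6, 0.1, -0.3]
opening: 0.0854
grip_force: 0.0
```

Emit:
servo_tool --pt "1 0 0 0 0" --pt "1 0 0 0 0"

```text
t: 1.95
tool_pos: [0.4547, 0.0706, 0.2672]
tool_rot: [0.036, -3.141, -0.001]
contact_force: [0.3, 0.8, -0.9]
opening: 0.0854
grip_force: 0.0
```

```bash
cat > w.py <<'E'
from h import *
from scipy.spatial.transform import Rotation as Ro
def wcal():
    o=get_obs(); c=dict(get_calibration('wrist')); M=np.array(c['mount'])
    T=np.eye(4);T[:3,:3]=Ro.from_rotvec(o['tool_rot']).as_matrix();T[:3,3]=o['tool_pos']
    W=np.linalg.inv(T@M); c['R']=W[:3,:3];c['t']=W[:3,3]; return o,c
E
python3 - <<'E'
from w import *
o,c=wcal(); im=save('wrist','w0')
print(o['t'],o['tool_pos'],Ro.from_rotvec(o['tool_rot']).as_matrix().round(3)[:,0],o['q'],-c['R'].T@c['t'])
m,l,b=blobs(im,(0,130,80),(8,255,255),300);print(b)
print(proj(c,[[.472,.0263,.198],[.54,.028,.2]]))
E
```

```text
1.95 [0.45465251 0.0706198  0.26718377] [-1.    -0.023  0.   ] [-8.18849554e-03 -3.77057214e-01  1.93485215e+00  5.02042012e-04
  1.58393771e+00 -1.60182848e+00] [0.38872532 0.06826975 0.40965026]
[(2, [195, 261, 139, 162, 7122], [248.6, 368.1])]
[[245.74872159 290.47689684]
 [251.32319712 392.01897207]]
```

View pics/w0.png

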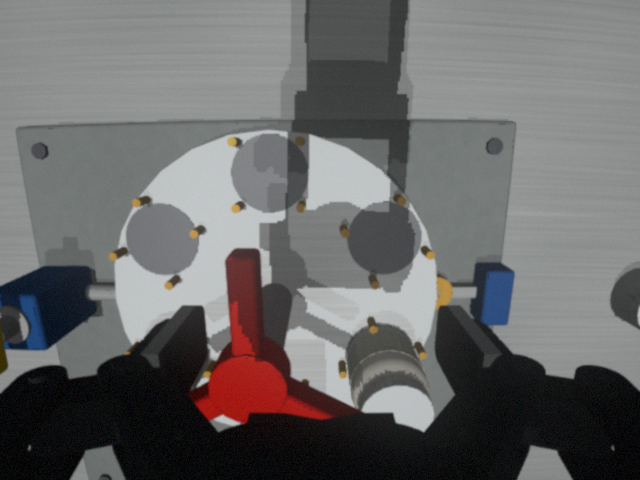

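The wrist view shows arm0's outer end near (243,255) and the hub top near (249,386). Both agree with the prediction to a few mm.

Emit:
servo_tool --pt "1 -7 -22 0 0" --pt "1 -7 -22 0 0" --pt "1 0 0 20 0" --pt "1 0 0 20 0" --pt "1 0 0 20 0" --pt "1 0 0 20 0" --pt "1 0 0 20 0" --pt "1 0 0 0 0" --pt "1 0 0 0 0"

```text
t: 3.12
tool_pos: [0.47, 0.027, 0.1677]
tool_rot: [-0.037, 3.141, -0.0]
contact_force: [0.3, 1.3, -0.0]
opening: 0.0852
grip_force: 0.0
```

Emit:
servo_tool --pt "0 0 0 0 0" --pt "0 0 0 0 0" --pt "0 0 0 0 0" --pt "0 0 0 0 0" --pt "0 0 0 0 0" --pt "0 0 0 0 0" --pt "0 0 0 0 0" --pt "0 0 0 0 0" --force 25

```text
t: 4.12
tool_pos: [0.4699, 0.0247, 0.1679]
tool_rot: [0.035, -3.141, 0.008]
contact_force: [-1.9, -8.5, 1.2]
opening: 0.018
grip_force: 25.9
```

Emit:
servo_tool --pt "0 -0.26 -5.93 0 -5" --pt "0 -0.26 -5.93 0 -5" --pt "0 -0.26 -5.93 0 -5" --pt "0 -0.26 -5.93 0 -5" --pt "0 -0.26 -5.93 0 -5" --pt "0 -0.26 -5.93 0 -5" --force 35

```text
t: 4.88
tool_pos: [0.4795, -0.0097, 0.1679]
tool_rot: [0.848, -3.022, 0.009]
contact_force: [-4.4, -11.2, 2.2]
opening: 0.0177
grip_force: 38.7
```

Emit:
servo_tool --pt "0 -0.26 -5.93 0 -5" --pt "0 -0.26 -5.93 0 -5" --pt "0 -0.26 -5.93 0 -5" --pt "0 -0.26 -5.93 0 -5" --pt "0 -0.26 -5.93 0 -5" --pt "0 -0.26 -5.93 0 -5" --pt "0 0 0 0 0" --pt "0 0 0 0 0" --pt "0 0 0 0 0"

```text
t: 6.0
tool_pos: [0.5062, -0.0359, 0.168]
tool_rot: [1.598, -2.701, 0.016]
contact_force: [3.1, -17.0, -1.6]
opening: 0.0175
grip_force: 36.2
```

```bash
python3 - <<'E'
from m import *
o=get_obs();x=Ro.from_rotvec(o['tool_rot']).as_matrix()[:,0];print(o['q'],np.degrees(np.arctan2(x[1],x[0])),o['contact_force'],o['wrist_torque'])
measure('2')
E
```

```text
[-0.21222403 -0.18803812  1.94926631 -0.00960052  1.37572107 -2.84955985] -118.78799147951662 [  3.11864968 -16.99561367  -1.58928841] [-2.14118711 -0.22781857 -0.26373573]
top hub [301.7 262.1] [0.5038 0.0864 0.2   ]
 star arms deg [np.float64(-47.9), np.float64(72.1), np.float64(192.1)]
 yellow [ 0.5464 -0.2043  0.158 ] (546.5048828125, -204.2942657470703) (13.493112564086914, 64.11026000976562) dir deg 177.9
 blue 123 [420.1, 248.4] [ 0.5405 -0.1787  0.148 ]
 blue 76 [438.3, 249.6] [ 0.5374 -0.2197  0.148 ]
 blue 266 [236.8, 258.7] [0.5203 0.2367 0.148 ]
 blue 258 [506.7, 275.9] [ 0.4765 -0.3702  0.148 ]
scene hub [478.4  32.4] [-0.1764 -0.2265  0.2   ]
 star arms deg [np.float64(26.8), np.float64(146.8), np.float64(266.8)]
 yellow [ 0.5488 -0.2038  0.158 ] (548.533935546875, -203.5511932373047) (17.691429138183594, 65.27720642089844) dir deg -2.0
 blue 174 [256.7, 135.6] [ 0.5405 -0.3111  0.148 ]
 blue 99 [281.2, 177.7] [ 0.5626 -0.1609  0.148 ]
 blue 272 [388.4, 310.9] [0.5676 0.2762 0.148 ]
```

View pics/top2.png

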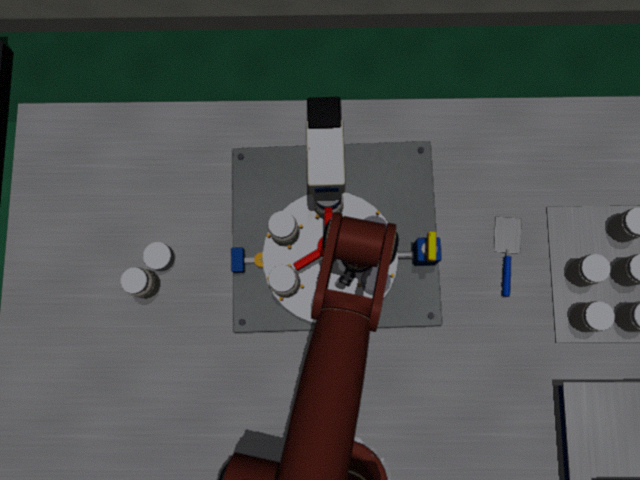

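The turn is close to done: the jar on the right has moved out from beside the press. I'll release, rise and check.

Emit:
servo_tool --pt "0.3 0 0 0 0" --pt "0.6 0 0 0 0" --pt "1 0 0 0 0" --pt "1 0 0 0 0" --pt "1 0 0 0 0" --pt "1 0 0 -20 0" --pt "1 0 0 -30 0" --pt "1 0 0 -30 0" --pt "1 40 0 0 8" --pt "1 40 0 0 8" --pt "1 40 0 0 8" --pt "1 40 0 0 8"

```text
t: 7.6
tool_pos: [0.4017, -0.1521, 0.2491]
tool_rot: [-0.789, 3.039, -0.003]
contact_force: [-0.8, -1.4, -0.4]
opening: 0.0852
grip_force: 0.0
```

Emit:
servo_tool --pt "1 40 0 0 8" --pt "1 40 0 0 8" --pt "1 0 0 0 0" --pt "1 0 0 0 0"

```text
t: 8.1
tool_pos: [0.3306, -0.1853, 0.2486]
tool_rot: [-0.366, 3.118, -0.002]
contact_force: [0.3, 1.8, 0.3]
opening: 0.0854
grip_force: 0.0
```

```bash
python3 - <<'E'
from m import *
o=get_obs();x=Ro.from_rotvec(o['tool_rot']).as_matrix()[:,0];print(o['tool_pos'],np.degrees(np.arctan2(x[1],x[0])),o['contact_force'],o['q'])
measure('3')
E
```

```text
[ 0.33063408 -0.18534231  0.24855404] -166.605460611101 [0.2919246  1.82072414 0.31190437] [-7.08294544e-01 -6.07427358e-01  2.12004001e+00  4.59184884e-04
  1.62676984e+00 -2.51284222e+00]
top hub [330.1 247.5] [0.5357 0.0243 0.2   ]
 star arms deg [np.float64(1.7), np.float64(121.7), np.float64(241.7)]
 yellow [ 0.5464 -0.2043  0.158 ] (546.5048828125, -204.2942657470703) (13.493112564086914, 64.11026000976562) dir deg 177.9
 blue 123 [420.1, 248.4] [ 0.5405 -0.1787  0.148 ]
 blue 79 [438.3, 249.4] [ 0.5379 -0.2197  0.148 ]
 blue 265 [236.8, 258.7] [0.5203 0.2367 0.148 ]
 blue 256 [506.8, 275.9] [ 0.4765 -0.3704  0.148 ]
scene hub [335.9 215.8] [0.536  0.0334 0.2   ]
 star arms deg [np.float64(1.9), np.float64(121.9), np.float64(241.9)]
 yellow [ 0.5484 -0.204   0.158 ] (548.5457763671875, -204.1337432861328) (17.575807571411133, 65.15925598144531) dir deg -2.6
 blue 168 [256.6, 135.5] [ 0.5405 -0.3115  0.148 ]
 blue 97 [281.1, 177.6] [ 0.5626 -0.1613  0.148 ]
 blue 269 [388.3, 310.9] [0.5678 0.2761 0.148 ]
```

View pics/top3.png

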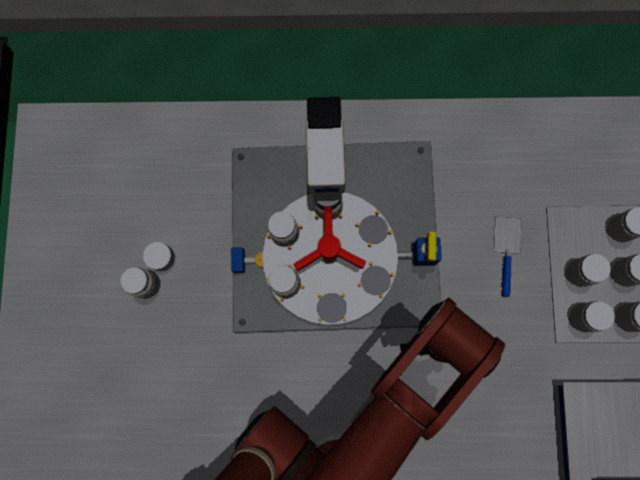

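The blue-lidded jar is now under the press. The star angle changed by 60.2 to 60.6° in the two views, so it sits in the detent. Next is the T-handle.

Emit:
servo_tool --pt "1 0 0 0 7.9" --pt "1 0 0 0 7.8" --pt "1 -43.3 -2.1 0 0" --pt "1 -43.3 -2.1 0 0" --pt "1 -43.3 -2.1 0 0" --pt "1 -43.3 -2.1 0 0" --pt "1 -43.3 -2.1 0 0" --pt "1 0 0 0 0" --pt "1 0 0 0 0"

```text
t: 9.32
tool_pos: [0.5462, -0.2038, 0.2467]
tool_rot: [-0.062, -3.14, -0.001]
contact_force: [0.3, 0.2, -0.6]
opening: 0.0857
grip_force: 0.0
```

```bash
python3 - <<'E'
from w import *
o,c=wcal(); im=save('wrist','w1')
x=Ro.from_rotvec(o['tool_rot']).as_matrix()[:,0];print(o['t'],o['tool_pos'],np.degrees(np.arctan2(x[1],x[0])))
m,l,b=blobs(im,(20,120,100),(35,255,255),300)
for i,s,ce in b:
    ys,xs=np.nonzero(l==i);P=onz(c,np.c_[xs,ys],.158)
    print(s,ce,P[:,:2].min(0),P[:,:2].max(0),cv2.minAreaRect((P[:,:2]*1000).astype(np.float32)))
print(proj(c,[[.5465,-.2045,.158]]))
E
```

```text
9.325 [ 0.54615306 -0.20384348  0.24669494] 177.7417088647599
[305, 237, 25, 64, 1507] [316.8, 269.9] [ 0.53437045 -0.2157555 ] [ 0.5765035  -0.19914933] ((555.5425415039062, -207.13018798828125), (15.423942565917969, 41.64934158325195), 87.182861328125)
[[320.86510151 255.37238592]]
```

View pics/w1.png

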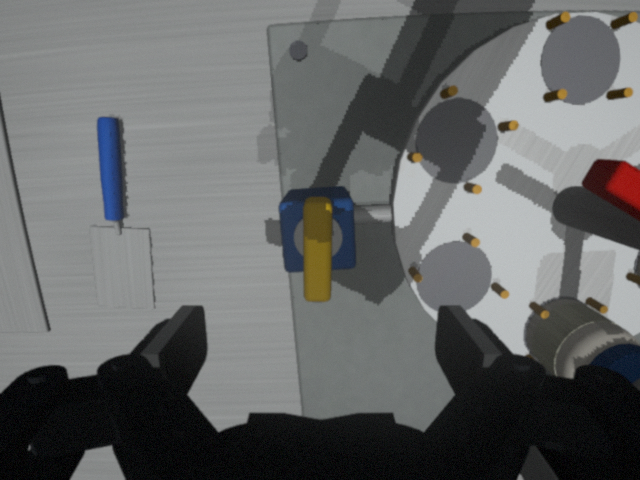

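The wrist view shows the yellow bar at columns 303–331, rows 200–302, straight between the fingers and about 1–3 mm off centre. Descending and gripping.

Emit:
servo_tool --pt "1 0 -2 20 0" --pt "1 0 0 20 0" --pt "1 0 0 20 0" --pt "1 0 0 20 0" --pt "1 0 0 20 0" --pt "1 0 0 19 0" --pt "1 0 0 0 0" --pt "1 0 0 0 0"

```text
t: 10.38
tool_pos: [0.5464, -0.2068, 0.1289]
tool_rot: [0.064, 3.14, -0.001]
contact_force: [-0.1, -0.5, -0.6]
opening: 0.0854
grip_force: 0.0
```

Emit:
servo_tool --pt "0 0 0 0 0" --pt "0 0 0 0 0" --pt "0 0 0 0 0" --pt "0 0 0 0 0" --pt "0 0 0 0 0" --pt "0 0 0 0 0" --pt "0 0 0 0 0" --pt "0 0 0 0 0" --force 40

```text
t: 11.38
tool_pos: [0.546, -0.2062, 0.1287]
tool_rot: [0.064, 3.141, 0.001]
contact_force: [-1.3, 5.5, 4.8]
opening: 0.0174
grip_force: 44.0
```

Emit:
servo_tool --pt "0 0 0 0 6" --pt "0 0 0 0 6" --pt "0 0 0 0 6" --pt "0 0 0 0 6" --pt "0 0 0 0 6" --pt "0 0 0 0 6" --pt "0 0 0 0 6" --pt "0 0 0 0 6" --pt "0 0 0 0 6" --pt "0 0 0 0 6" --pt "0 0 0 0 6" --pt "0 0 0 0 6" --force 60

```text
t: 12.88
tool_pos: [0.5465, -0.2056, 0.1287]
tool_rot: [-1.902, -2.501, -0.003]
contact_force: [0.2, 7.3, 3.6]
opening: 0.0172
grip_force: 60.8
```

```bash
python3 - <<'E'
from w import *
o=get_obs();x=Ro.from_rotvec(o['tool_rot']).as_matrix()[:,0];print(np.degrees(np.arctan2(x[1],x[0])),o['contact_force'],o['wrist_torque'],o['q'][5])
E
```

```text
105.49638014325299 [0.23783416 7.30701884 3.60104469] [ 1.07194581 -0.04090175  0.03089496] -0.759326008882436
```

Emit:
servo_tool --pt "0 0 0 0 3" --pt "0 0 0 0 3" --pt "0 0 0 0 2" --pt "0 0 0 0 2" --pt "0 0 0 0 0" --pt "0 0 0 0 0"

```text
t: 13.62
tool_pos: [0.5466, -0.206, 0.1288]
tool_rot: [2.093, 2.341, -0.001]
contact_force: [-0.4, 6.3, 4.7]
opening: 0.0171
grip_force: 126.2
```

```bash
python3 - <<'E'
from w import *
o=get_obs();x=Ro.from_rotvec(o['tool_rot']).as_matrix()[:,0];print(np.degrees(np.arctan2(x[1],x[0])),o['contact_force'],o['wrist_torque'],o['q'][5])
E
```

```text
96.39171539740353 [-0.41047864  6.31576532  4.67419514] [ 0.86587046 -0.09713466  3.80880498] -0.5983307710467518
```

Torque about the tool axis rose to 3.8 N m, so the handle is at its stop. Easing off slightly while still loaded, then releasing and retreating.

Emit:
servo_tool --pt "0 0 0 0 -2" --pt "0 0 0 0 0" --pt "0.3 0 0 0 0" --pt "0.6 0 0 0 0" --pt "1 0 0 0 0" --pt "1 0 0 0 0" --pt "1 0 0 0 0" --pt "1 0 0 -20 0" --pt "1 0 0 -30 0" --pt "1 0 0 -40 0" --pt "1 0 0 -30 0" --pt "1 0 0 0 0"

```text
t: 15.12
tool_pos: [0.5478, -0.2075, 0.2538]
tool_rot: [2.063, 2.358, 0.003]
contact_force: [0.6, -0.5, -0.0]
opening: 0.0853
grip_force: 0.0
```

Emit:
servo_tool --pt "1 0 40 0 0" --pt "1 0 40 0 0" --pt "1 0 40 0 0" --pt "1 0 40 0 0" --pt "1 0 40 0 0" --pt "1 0 0 0 0" --pt "1 0 0 0 0"

```text
t: 16.0
tool_pos: [0.7434, -0.1799, 0.2473]
tool_rot: [-2.067, -2.363, 0.002]
contact_force: [0.4, -0.1, 0.1]
opening: 0.0852
grip_force: 0.0
```

```bash
python3 - <<'E'
from m import *
o=get_obs();print(o['t'],o['tool_pos'],o['contact_force'])
measure('4')
E
```

```text
16.0 [ 0.74342183 -0.17991442  0.24731293] [ 0.42684271 -0.14833584  0.08164129]
top hub [364.8 479.3] [ 0.0545 -0.0435  0.2   ]
 star arms deg [np.float64(-55.9), np.float64(64.1), np.float64(184.1)]
 yellow [ 0.5491 -0.218   0.158 ] (549.2113647460938, -217.00469970703125) (17.025985717773438, 38.47883605957031) dir deg 108.4
 blue 267 [236.8, 259.0] [0.5196 0.2367 0.148 ]
 blue 89 [435.4, 256.3] [ 0.5221 -0.2126  0.148 ]
 blue 267 [506.6, 275.9] [ 0.4765 -0.37    0.148 ]
scene hub [328.1  48. ] [ 0.2262 -0.4228  0.2   ]
 star arms deg [np.float64(-34.9), np.float64(85.1), np.float64(205.1)]
 yellow [ 0.5485 -0.204   0.158 ] (548.47607421875, -203.752197265625) (18.00484275817871, 64.67821502685547) dir deg 104.6
 blue 175 [256.7, 135.5] [ 0.5403 -0.3114  0.148 ]
 blue 93 [272.2, 177.1] [ 0.58   -0.1757  0.148 ]
 blue 272 [388.4, 310.9] [0.5676 0.2762 0.148 ]
```

View pics/top4.png

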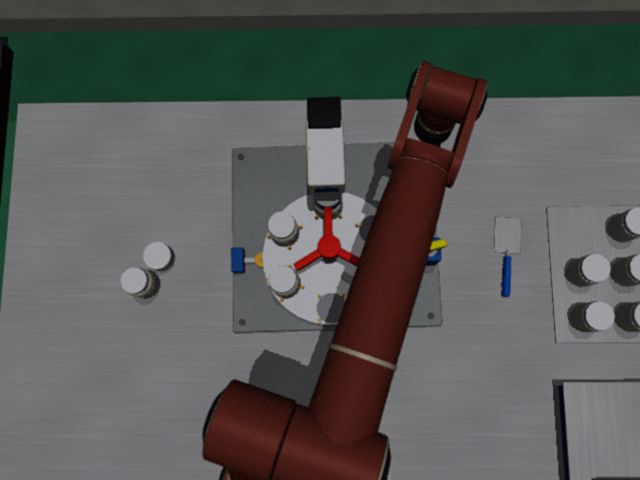

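View pics/scene4.png

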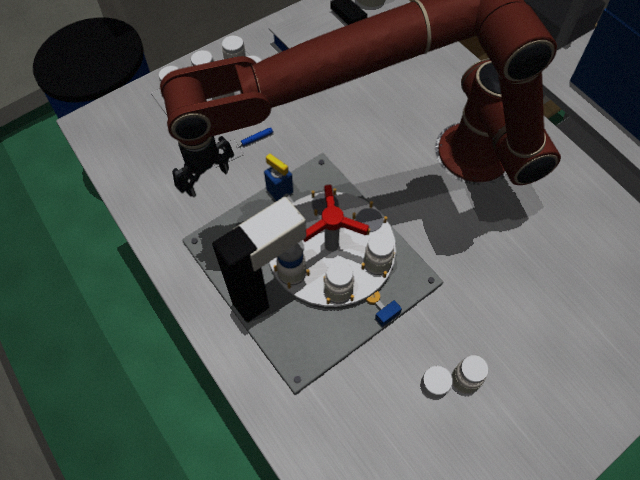

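The scene view shows the yellow bar turned to about 105° at (277,162), and the blue lid is under the head. I'll clear the arm from the top view to check the handle's angle, since 73° is slightly short of 77°.

Emit:
servo_tool --pt "1 0 -45 0 0" --pt "1 0 -45 0 0" --pt "1 0 -45 0 0" --pt "1 0 -45 0 0" --pt "1 0 -45 0 0" --pt "1 0 -45 0 0" --pt "1 0 -45 0 0" --pt "1 0 -45 0 0" --pt "1 0 -30 0 0" --pt "1 0 0 0 0" --pt "1 0 0 0 0"

```text
t: 17.48
tool_pos: [0.3577, -0.2319, 0.2487]
tool_rot: [2.068, 2.363, 0.0]
contact_force: [0.7, -0.0, -0.7]
opening: 0.085
grip_force: 0.0
```

```bash
python3 - <<'E'
from m import *
o=get_obs();x=Ro.from_rotvec(o['tool_rot']).as_matrix()[:,0];print(o['t'],o['tool_pos'],np.degrees(np.arctan2(x[1],x[0])))
measure('5')
E
```

```text
17.475 [ 0.35767551 -0.23186183  0.24865763] 97.62585996481586
top hub [330.9 243.1] [0.5453 0.0226 0.2   ]
 star arms deg [np.float64(1.4), np.float64(121.4), np.float64(241.4)]
 yellow [ 0.5462 -0.2043  0.158 ] (546.3896484375, -204.27769470214844) (16.47730827331543, 64.54524230957031) dir deg -76.0
 blue 87 [425.2, 239.8] [ 0.5602 -0.1909  0.148 ]
 blue 262 [236.9, 258.7] [0.5203 0.2365 0.148 ]
 blue 138 [430.4, 256.7] [ 0.5213 -0.2013  0.148 ]
 blue 259 [506.7, 276.0] [ 0.4763 -0.3702  0.148 ]
scene hub [330.7 215.1] [0.5447 0.0249 0.2   ]
 star arms deg [np.float64(1.6), np.float64(121.6), np.float64(241.6)]
 yellow [ 0.5481 -0.2038  0.158 ] (548.2110595703125, -203.82022094726562) (17.457618713378906, 64.67821502685547) dir deg 104.1
 blue 167 [256.7, 135.5] [ 0.5403 -0.3114  0.148 ]
 blue 92 [272.5, 177.2] [ 0.5796 -0.175   0.148 ]
 blue 270 [388.4, 310.9] [0.5676 0.2762 0.148 ]
```

Both cameras put the handle at 104°, i.e. 73.8° turned, and the table at exactly +60°. I'll re-grip it squarely and push harder to make sure it is at the stop.

Emit:
servo_tool --pt "1 0 0 0 -6.4" --pt "1 -4.8 47.5 0 0" --pt "1 -4.8 47.5 0 0" --pt "1 -4.8 47.5 0 0" --pt "1 -4.8 47.5 0 0" --pt "1 0 0 0 0" --pt "1 0 0 30 0" --pt "1 0 0 30 0" --pt "1 0 0 30 0" --pt "1 0 0 30 0" --pt "1 0 0 0 0" --pt "1 0 0 0 0"

```text
t: 19.08
tool_pos: [0.547, -0.2047, 0.1296]
tool_rot: [1.932, 2.475, 0.0]
contact_force: [0.1, -0.1, 0.3]
opening: 0.0856
grip_force: 0.0
```

Emit:
servo_tool --pt "0 0 0 0 0" --pt "0 0 0 0 0" --pt "0 0 0 0 0" --pt "0 0 0 0 0" --pt "0 0 0 0 0" --pt "0 0 0 0 0" --pt "0 0 0 0 0" --pt "0 0 0 0 0" --force 100

```text
t: 20.08
tool_pos: [0.5463, -0.2046, 0.1289]
tool_rot: [-1.933, -2.476, 0.001]
contact_force: [-3.8, -0.7, 5.9]
opening: 0.0166
grip_force: 98.6
```

```bash
cat > s.py <<'E'
from m import *
o=get_obs();x=Ro.from_rotvec(o['tool_rot']).as_matrix()[:,0];print(o['t'],o['tool_pos'],np.degrees(np.arctan2(x[1],x[0])),o['contact_force'],o['wrist_torque'])
E
python3 s.py
```

```text
20.075 [ 0.54634701 -0.20457464  0.12886615] 104.06407404388484 [-3.84438753 -0.70461966  5.91590786] [0.0138757  0.73067548 0.11210447]
```

Emit:
servo_tool --pt "0 0 0 0 1.5" --pt "0 0 0 0 1.5" --pt "0 0 0 0 0" --pt "0 0 0 0 0"

```text
t: 20.58
tool_pos: [0.5463, -0.2046, 0.1289]
tool_rot: [1.989, 2.432, -0.003]
contact_force: [-3.8, -0.7, 5.4]
opening: 0.0163
grip_force: 105.3
```

```bash
python3 s.py
```

```text
20.575 [ 0.54634393 -0.20455139  0.12885798] 101.43201882425069 [-3.78988551 -0.70091777  5.43200162] [-9.27298346e-04  6.53314385e-01  2.09037024e+00]
```

Emit:
servo_tool --pt "0 0 0 0 1.5" --pt "0 0 0 0 1.5" --pt "0 0 0 0 1.5" --pt "0 0 0 0 0" --pt "0 0 0 0 0"

```text
t: 21.2
tool_pos: [0.5468, -0.2061, 0.1291]
tool_rot: [2.083, 2.347, -0.005]
contact_force: [-3.8, -4.0, 3.9]
opening: 0.0165
grip_force: 148.6
```

```bash
python3 s.py
```

```text
21.2 [ 0.54676903 -0.20610803  0.12910316] 96.80926016604057 [-3.8179007  -4.02177375  3.94977729] [-0.88913102  0.42802135  1.45681463]
```

Emit:
servo_tool --pt "0 0 0 0 -1.5" --pt "0 0 0 0 -1.5" --pt "0.3 0 0 0 0" --pt "0.6 0 0 0 0" --pt "1 0 0 0 0" --pt "1 0 0 0 0" --pt "1 0 0 0 0" --pt "1 0 0 -30 0" --pt "1 0 0 -40 0" --pt "1 0 0 -50 0" --pt "1 0 0 0 0"

```text
t: 22.58
tool_pos: [0.549, -0.2056, 0.2546]
tool_rot: [2.022, 2.391, 0.004]
contact_force: [-0.0, -1.5, 0.2]
opening: 0.0854
grip_force: 0.0
```

Emit:
servo_tool --pt "1 0 -45 0 0" --pt "1 0 -45 0 0" --pt "1 0 -45 0 0" --pt "1 0 -45 0 0" --pt "1 0 0 0 0" --pt "1 0 0 0 0"

```text
t: 23.32
tool_pos: [0.3692, -0.2342, 0.2478]
tool_rot: [-2.029, -2.398, -0.001]
contact_force: [-0.7, -0.2, -0.2]
opening: 0.0854
grip_force: 0.0
```

```bash
python3 s.py; python3 -c "
from m import *
measure('6')"|grep -v blue
```

```text
23.325 [ 0.36920592 -0.23416545  0.24782625] 99.53366521307713 [-0.73736147 -0.17588486 -0.20043887] [-0.02308507  0.0217971  -0.03442107]
top hub [327.7 245.7] [0.5397 0.0296 0.2   ]
 star arms deg [np.float64(1.6), np.float64(121.6), np.float64(241.6)]
 yellow [ 0.5463 -0.2043  0.158 ] (546.3896484375, -204.27769470214844) (16.47730827331543, 64.54524230957031) dir deg -76.0
scene hub [330.  215.5] [0.5466 0.0247 0.2   ]
 star arms deg [np.float64(1.6), np.float64(121.6), np.float64(241.6)]
 yellow [ 0.5481 -0.2038  0.158 ] (548.2110595703125, -203.82022094726562) (17.457618713378906, 64.67821502685547) dir deg 104.1
```

The handle did not move under the harder push, so 104° is its hard stop. The table is at +60° and nothing touches it.

```bash
python3 -c "
from station import *
print(finish_job())"
```

```text
the job is handed in; nothing more can be done
None
```

The turntable was turned 60° counter-clockwise so the blue-lidded jar clicked in under the press, the T-handle was turned clockwise to its hard stop (about 74° from where it started), and the job was handed in after about 23 s with the arm clear of everything.

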